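# Blue cartridge from the magazine to the conveyor carrier

### The arm

A 7-joint arm with a two-finger parallel gripper is mounted at the origin on the work surface. World frame = base frame: x ahead of the robot, y to its left, z up, the work surface at z = 0. Lengths are in m, angles in rad, forces in N, time in s.
With the tool pointing down it reaches from about 0.4 to 0.85 m from the base axis. Payload 10.4 kg.
Tool frame: the origin (TCP) lies midway between the tips of the shut fingers; the grasp point (between the pads) lies 19 mm behind it (arm.grip_point_offset is the z of the grasp point in the tool frame, in m); z points along the fingers, y is the direction in which the jaws open and shut (so a half turn about z gives the same grasp; the last joint's range is limited). The gripper opens to 85 mm and grips with 20 to 120 N. Pads are 22 mm wide; open, the fingers measure 114 mm over their backs; the gripper's body (76 mm by 85 mm) begins 54 mm behind the grasp point. The pads swing forward as they close: fully open they stand 13 mm farther back than shut.
Start: joints at [1.21, 0.332, -0.065, 1.46, 0.022, 1.35, -0.088], TCP at [0.207, -0.59, 0.201] pointing down, gripper open.
Joint ranges: [-2.6, 2.6], [-0.5, 2.12], [-1.47, 1.34], [0.16, 2.42], [-1.27, 4.41], [0.06, 2.06], [-2.6, 2.6]. Speed limits (rad/s): [2.22, 2.22, 2.79, 2.79, 3.14, 3.14, 3.14].

### API

Orientations are given as a unit quaternion [x, y, z, w].
In Python, from cell import arm, eyes, spotter gives the robot as it stands.
- The arm moves only by the tool drive_tool, never from a script. Its argument "increments" is a list of rows, each a list of 7 numbers: the gripper command: -1 is shut, 1 is fully open, values between are in proportion, then the shift along the tool's x, y, z in mm, then the turn, a rotation vector about the tool's x, y, z in degrees. In form: [[claw, dx, dy, dz, ax, ay, az], ...]. A call has 1 to 12 rows; each row shifts and turns the pose as measured when the row begins, along the tool's axes as they then stand; what a row does not reach is not made up. A row lasts 1/12 s, in which the tool goes at most 41.7 mm and 7.16 degrees, less where a joint would pass 70% of its speed; a pose out of reach is approached as far as the arm can. A call with a gripper value outside its range is refused whole. The fingers move at their own pace and stop on an object; the grip force is fixed at half the most. Time passes only in rows, so rows that do not move let the fingers close. It gives the time, the measured TCP pose, the force and the opening at its end, in the units of the state.
- arm.get_state(): the state, without advancing time (a new reading comes with each control period).
- eyes.read_camera(name): name is "scene" or "top"; returns a dict with "pixels" (420x560x3 uint8, red, green, blue), "K" (3x3 intrinsics, pixels), "R" (3x3) and "t" (3): a world point X has camera coordinates R X + t. Camera axes: x right, y down, z forward; pixel columns grow to the right and rows downward; lengths in m; the calibration is good to about 2 mm. A picture is of the moment at which its call begins. There is no depth.
- arm.job_done(): hands the job in, once; it reports no verdict.
Trained networks look in a picture, given as the dict that the camera call returned (one of the last four; its "shot" number tells which), for a name from the list of things; names that differ only in an ending like _2 or _b are one class to them, and where a whole thing is asked for, a point or a joint stands for the part that bears it (a point fixed in the world has none). Each returns a list of dicts, best first, with "score" (0 to 1); they miss things now and then, are a little off and sometimes report something else, mostly with a low value. They report only what shows in the picture. A call takes as long as a camera call.
- spotter.regions_of(picture, target): "mask" (420x560 bool, what is visible of it).
- spotter.mark_of(picture, target): "point" ([x, y, z] in m, in world coordinates, good to about 4 mm: a listed point, or the origin of a listed thing).
The state is a dict: "time": time; "qpos": joint angles; "dq": joint speeds; "joint_efforts": joint torques, N m; "tcp_pos": TCP position; "orientation": TCP orientation; "force": force on the tool from outside, world axes, zero at the start; "moment": the same for the moment, N m; "width": opening from 0.0 (shut) to 1.0 (fully open).
Only numpy, scipy, OpenCV 4.12 (cv2) and the standard library are available. Lean on these libraries where they do the work, as an engineer would, in place of code of your own. Each camera call takes 0.05 s, during which the arm holds its last target.

### The job

Lift the blue cartridge straight up out of its deep well in the magazine block and stand it upright in the pocket of the empty black carrier on the conveyor. Set it down gently, do not drop it, let go of it, and leave the silver cartridge that is already standing on the other carrier where it is.

Things in the scene. Friction and masses are not known exactly. Their poses are not given: they have to be found in the camera images.
- blue_center (a point): Centre (half-way up) of the blue cartridge: upright cylinder, 28 mm across, 110 mm tall, about 0.13 kg, z axis along it. It starts in any one of the magazine's 3 wells (equal yellow and red ones fill the others), foot 10 mm and centre 65 mm above the work surface; its lower 50 mm is in the well, its upper 60 mm stands above the trough floor. It must rise 50 mm to come free.
- magazine: Fixed black block, 84 (x) by 270 (y) by 60 mm tall; origin under its centre, on the work surface. Round wells 31 mm wide, 50 mm deep at y = -85, 0, 85 mm. Walls 30 mm high (to 90 mm) along both long sides leave a trough 64 mm wide: fingers fit only from straight above, one each side of the cartridge along y, where the gap to the next one is 57 mm. All cartridge tops are at 120 mm.
- pocket (a point): Centre of the floor of the empty pocket: round, 64 mm across, 12 mm deep, grey floor, in a fixed black carrier with two orange edges (110 by 100 by 20 mm) on the fixed conveyor belt. z up; the floor is 78 mm above the work surface, the carrier's top 90 mm. The other, equal carrier is 160 mm away along the belt, nearer to or farther from the robot.
- loaded_center (a point): Centre (half-way up) of the silver cartridge already standing loose in the pocket of the other carrier: upright cylinder, 28 mm across, 110 mm tall, z axis up. Leave it there.

How it is judged:
By the outcome, as a careful person would: the job done as asked, in the order asked, and still so for the second after the job is handed in, with the robot touching nothing.
It also fails if it takes over 38 s, if anything falls off the work surface, if the arm or the gripper's body presses on something with over 40 N, if the wrist force passes 120 N, or if a joint passes its speed limit or range.

## Working session

There is one attempt and no reset: what is moved stays moved. The work goes in short steps, Python scripts to look and compute and a tool call to move; the robot and the scene stay as the last step left them, time stands still between calls to the robot, and variables do not carry over. Pictures are saved under pics/ and viewed, and the job is handed in when it is done.

Besides the shell and the picture viewer there is one more tool, called after "Emit:" as name(argument=value, ...), one argument or row to a line, values as JSON. drive_tool: Moves the arm, as the interface text tells. Its arguments: {"type":"object","properties":{"increments":{"type":"array"}},"required":["increments"]}

```bash
mkdir -p pics; ls
python3 - <<'E'
from cell import arm, eyes, spotter
import cv2, numpy as np
for n in ("scene","top"):
    p=eyes.read_camera(n)
    cv2.imwrite(f"pics/{n}0.png",p["pixels"][:,:,::-1])
    print(n,p["K"].tolist(),p["R"].round(4).tolist() if hasattr(p["R"],'round') else p["R"],p["t"])
    for t in ("blue_center","magazine","pocket","loaded_center"):
        print(t,[(np.round(d["point"],4).tolist(),round(d["score"],2)) for d in spotter.mark_of(p,t)][:3])
s=arm.get_state()
print(s, arm.grip_point_offset)
E
```

```text
pics
scene [[434.65024826155303, 0.0, 283.3989662006112], [0.0, 434.65024826155303, 206.67126107031672], [0.0, 0.0, 1.0]] [[0.8363, 0.5482, 0.0094], [0.4531, -0.6814, -0.5748], [-0.3087, 0.485, -0.8182]] [-0.47565265 -0.16466063  1.19817271]
blue_center [([0.5295, 0.101, 0.066], 0.71)]
magazine [([0.5367, 0.1868, 0.0004], 0.96)]
pocket [([0.4615, -0.2506, 0.0766], 0.66)]
loaded_center [([0.6177, -0.2212, 0.1339], 0.77), ([0.4581, -0.2491, 0.08], 0.32)]
top [[430.7287758811097, 0.0, 284.57048932254816], [0.0, 430.7287758811097, 215.21099911969495], [0.0, 0.0, 1.0]] [[0.0128, -0.9999, 0.0096], [-0.9854, -0.0142, -0.1697], [0.1698, -0.0073, -0.9854]] [-0.01069408  0.53939372  0.82464057]
blue_center [([0.5293, 0.1079, 0.0658], 0.77), ([0.4623, -0.2472, 0.0754], 0.36)]
magazine [([0.5341, 0.1913, -0.0037], 0.76)]
pocket [([0.4627, -0.249, 0.0782], 0.63)]
loaded_center [([0.6125, -0.2221, 0.1318], 0.88)]
{'time': 0.5, 'qpos': array([ 1.2103646 ,  0.33222197, -0.06470318,  1.46016838,  0.02160774,
        1.34991504, -0.08846767]), 'dq': array([-0.00148397, -0.00187925, -0.00238236, -0.00066785, -0.00041372,
        0.00027709, -0.00072729]), 'joint_efforts': array([-1.32888068e-03, -6.24751639e+01,  4.84981493e-02, -3.91563892e+01,
        1.64224271e-02,  2.40166475e-03, -2.67802267e-05]), 'tcp_pos': array([ 0.20716051, -0.58965209,  0.20119112]), 'orientation': array([ 9.85764097e-01,  1.68134305e-01,  1.06058830e-06, -9.32584343e-06]), 'force': array([-0.81458089, -0.28123572, -0.0429773 ]), 'moment': array([-0.01219668,  0.02151181, -0.06789006]), 'width': 1.0000645403032151} -0.0187
```

View pics/scene0.png

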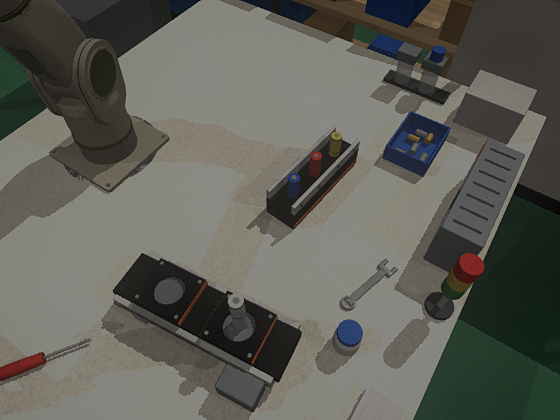

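View pics/top0.png

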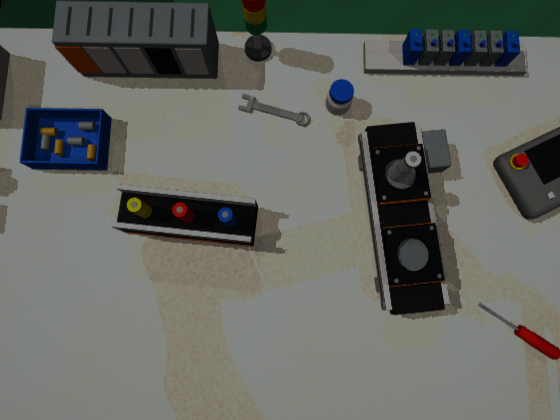

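The top view shows the blue cartridge at about (226,215), at the -y end of the magazine. The empty pocket is at (413,255) and the silver cartridge's top at (413,158). Next I'll measure these more precisely.

Run:
```python
from cell import arm, eyes, spotter
import cv2, numpy as np
P={n:eyes.read_camera(n) for n in("scene","top")}
a=cv2.imread("pics/top0.png");b=cv2.imread("pics/scene0.png")
c1=cv2.resize(a[170:260,100:270],None,fx=4,fy=4,interpolation=cv2.INTER_CUBIC)[:, :400*2]
c2=cv2.resize(b[125:225,260:365],(400,380));c3=cv2.resize(a[215:295,375:450],(400,380))
o=np.hstack([c2,c3]);o=np.clip(o*1.8,0,255)
cv2.imwrite("pics/z1.png",o);cv2.imwrite("pics/z2.png",np.clip(c1*2.0,0,255))
for n in P:
    p=P[n]
    for t in("blue_center","pocket"):
        for d in spotter.regions_of(p,t)[:2]:
            m=d["mask"];ys,xs=np.nonzero(m);print(n,t,round(d["score"],2),m.sum(),xs.mean().round(1),ys.mean().round(1),xs.min(),xs.max(),ys.min(),ys.max())
    for t in ("blue_center","magazine","pocket","loaded_center"):
        print(t,[(np.round(d["point"],4).tolist(),round(d["score"],2)) for d in spotter.mark_of(p,t)][:3])
# colour masks
def ray(p,u,v,z):
    K,R,t=np.array(p["K"]),np.array(p["R"]),np.array(p["t"])
    d=R.T@np.linalg.inv(K)@[u,v,1];c=-R.T@t
    return c+d*(z-c[2])/d[2]
for n in P:
    im=P[n]["pixels"];h=cv2.cvtColor(im,cv2.COLOR_RGB2HSV)
    for nm,(lo,hi) in dict(blue=(100,130),red=(0,8),yellow=(22,35)).items():
        m=((h[...,0]>=lo)&(h[...,0]<=hi)&(h[...,1]>130)&(h[...,2]>40)).astype(np.uint8)
        box=(260,365,125,225) if n=="scene" else (110,260,185,245)
        mm=np.zeros_like(m);mm[box[2]:box[3],box[0]:box[1]]=m[box[2]:box[3],box[0]:box[1]]
        k,l,s,c=cv2.connectedComponentsWithStats(mm)
        i=1+np.argmax(s[1:,4]);print(n,nm,s[i],c[i].round(1))
```

```text
scene blue_center 0.82 282 293.2 185.1 288 299 173 198
scene pocket 0.82 2913 169.3 291.3 131 207 259 325
blue_center [([0.526, 0.1041, 0.0661], 0.68)]
magazine [([0.5342, 0.1889, -0.0016], 0.64)]
pocket [([0.4582, -0.249, 0.0795], 0.85)]
loaded_center [([0.6172, -0.2214, 0.1378], 0.6)]
top blue_center 0.77 265 226.9 217.4 218 236 208 227
top pocket 0.6 3269 412.2 254.5 382 444 223 286
blue_center [([0.5304, 0.1091, 0.0663], 0.61)]
magazine [([0.5312, 0.192, -0.0033], 0.7)]
pocket [([0.4611, -0.247, 0.0798], 0.74)]
loaded_center [([0.6162, -0.2224, 0.1333], 0.76)]
scene blue [288 173  12   9  63] [293.6 177.4]
scene red [309 160  12  17 138] [314.5 167.9]
scene yellow [331 132  11   8  56] [336.  135.6]
top blue [218 207  15  15 153] [224.8 214.1]
top red [172 202  19  19 190] [180.5 210.8]
top yellow [127 197  24  21 244] [137.4 207. ][ WARN:0@3.255] global loadsave.cpp:1063 imwrite_ Unsupported depth image for selected encoder is fallbacked to CV_8U.
```

```bash
sleep 1
```

```text
(no output)
```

View pics/z1.png

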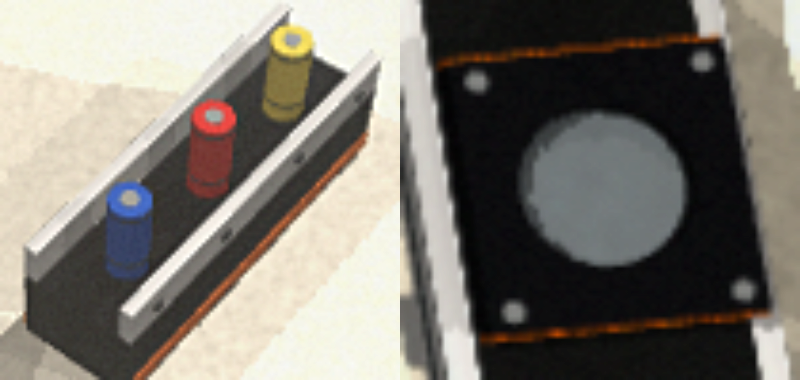

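View pics/z2.png

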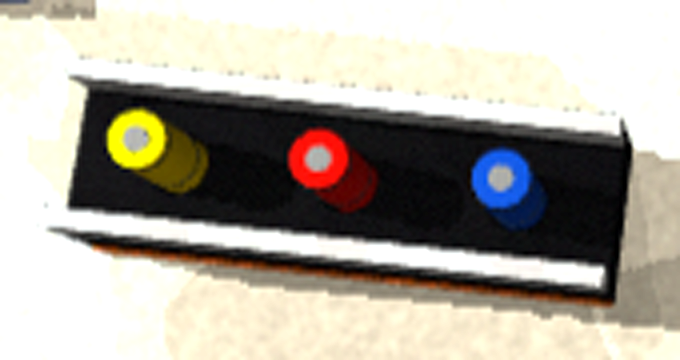

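```bash
cat > h.py <<'E'
import numpy as np
def ray(p,u,v,z):
    K,R,t=np.array(p["K"]),np.array(p["R"]),np.array(p["t"])
    d=R.T@np.linalg.inv(K)@[u,v,1];c=-R.T@t
    return c+d*(z-c[2])/d[2]
E
python3 - <<'E'
from cell import arm, eyes, spotter
from h import *
import cv2
P={n:eyes.read_camera(n) for n in("scene","top")}
T=[(224.6,213.9),(179.1,209.1),(133.9,203.9)];S=[(293.7,176.7),(315.8,155.1),(336.0,134.6)]
for (n,L) in(("top",T),("scene",S)):
    q=[ray(P[n],*x,.12) for x in L];print(n,np.round(q,4).tolist(),np.linalg.norm(q[0]-q[2]),np.degrees(np.arctan2(*( (q[2]-q[0])[[0,1]]))))
# pocket floor
for n,box in(("top",(390,436,232,278)),("scene",(148,190,270,312))):
    g=P[n]["pixels"].astype(int);m=np.zeros(g.shape[:2],np.uint8)
    x0,x1,y0,y1=box;m[y0:y1,x0:x1]=(g[y0:y1,x0:x1].min(2)>40)
    k,l,s,c=cv2.connectedComponentsWithStats(m);i=1+np.argmax(s[1:,4])
    ct=max(cv2.findContours((l==i).astype(np.uint8),0,1)[0],key=len);e=cv2.fitEllipse(ct)
    print(n,s[i],c[i],e,ray(P[n],*e[0],.078),ray(P[n],*c[i],.078))
    # rim extents
s=arm.get_state();from scipy.spatial.transform import Rotation as R
print(R.from_quat(s["orientation"]).as_matrix().round(4))
E
```

```text
top [[0.5276, 0.1079, 0.12], [0.5354, 0.1922, 0.12], [0.544, 0.2761, 0.12]] 0.16901846074181479 5.552641714159034
scene [[0.5255, 0.1067, 0.12], [0.5338, 0.191, 0.12], [0.5407, 0.2763, 0.12]] 0.17031382843743428 5.11316836105929
top [399 239  29  32 711] [413.39099859 254.58649789] ((413.3863830566406, 254.5815887451172), (27.66083526611328, 30.9061222076416), 170.50379943847656) [ 0.46078874 -0.25169026  0.078     ] [ 0.46077943 -0.2516988   0.078     ]
scene [154 277  31  27 649] [168.83359014 290.44992296] ((168.8782196044922, 290.4190673828125), (24.60044288635254, 31.610034942626953), 61.66850280761719) [ 0.45709753 -0.25007913  0.078     ] [ 0.45706798 -0.25017856  0.078     ]
[[ 0.9435  0.3314  0.    ]
 [ 0.3314 -0.9435 -0.    ]
 [ 0.      0.     -1.    ]]
```

Emit:
drive_tool(
  increments=[
    [1, 0, 0, 0, 0, 0, 6.2],
    [1, 0, 0, 0, 0, 0, 6.2],
    [1, 0, 0, 0, 0, 0, 6.2],
    [1, 0, 0, 0, 0, 0, 6.1],
    [1, 10, -28, 0, 0, 0, 0],
    [1, 12, -33, 0, 0, 0, 0],
    [1, 12, -33, 0, 0, 0, 0],
    [1, 12, -33, 0, 0, 0, 0],
    [1, 12, -33, 0, 0, 0, 0],
    [1, 12, -33, 0, 0, 0, 0],
    [1, 12, -33, 0, 0, 0, 0],
    [1, 12, -33, 0, 0, 0, 0],
  ],
)

```text
time: 2.3
tcp_pos: [0.3291, -0.34, 0.1993]
orientation: [0.998, -0.065, -0.001, 0.002]
force: [1.1, -0.1, 0.5]
width: 1.002
```

Emit:
drive_tool(
  increments=[
    [1, 11, -36, 0, 0, 0, 0],
    [1, 11, -36, 0, 0, 0, 0],
    [1, 11, -36, 0, 0, 0, 0],
    [1, 11, -36, 0, 0, 0, 0],
    [1, 11, -36, 0, 0, 0, 0],
    [1, 11, -36, 0, 0, 0, 0],
    [1, 11, -36, 0, 0, 0, 0],
    [1, 11, -36, 0, 0, 0, 0],
    [1, 11, -36, 0, 0, 0, 0],
    [1, 11, -36, 0, 0, 0, 0],
    [1, 11, -36, 0, 0, 0, 0],
    [1, 0, 0, 0, 0, 0, 0],
  ],
)

```text
time: 3.3
tcp_pos: [0.5068, 0.0639, 0.2008]
orientation: [0.998, -0.062, 0.004, 0.003]
force: [-0.9, 1.3, 0.6]
width: 0.999
```

```bash
cat >> h.py <<'E'
from scipy.spatial.transform import Rotation as Ro
def go(s,x,y,z,yaw):
    R=Ro.from_quat(s["orientation"]);T=Ro.from_euler('z',yaw,degrees=True)*Ro.from_matrix(np.diag([1,-1,-1]))
    print("t",round(s["time"],2),"pos",s["tcp_pos"].round(4),"q",s["qpos"].round(2),"F",s["force"].round(1),"w",round(s["width"],3))
    print("shift mm",(1000*R.inv().apply(np.array([x,y,z])-s["tcp_pos"])).round(1),"turn",(R.inv()*T).as_rotvec(degrees=True).round(2))
E
python3 -c "
from cell import arm
from h import *
go(arm.get_state(),.527,.107,.2,-5.3)"
```

```text
t 3.3 pos [0.5068 0.0639 0.2008] q [ 0.42  0.13 -0.69  1.73  0.09  1.3  -1.98] F [-0.9  1.3  0.6] w 0.999
shift mm [ 14.7 -45.3   0.7] turn [ 0.32 -0.45 -1.81]
```

Emit:
drive_tool(
  increments=[
    [1, 7, -22, 0, 0.2, -0.2, -1],
    [1, 6, -18, 0, 0.1, -0.2, -0.8],
    [1, 0, 0, 0, 0, 0, 0],
    [1, 0, 0, 0, 0, 0, 0],
  ],
)

```text
time: 3.63
tcp_pos: [0.5251, 0.1067, 0.2007]
orientation: [0.999, -0.043, 0.0, -0.001]
force: [0.4, 0.2, 1.2]
width: 0.998
```

```bash
python3 -c "
from cell import arm,eyes
from h import *
import cv2
go(arm.get_state(),.527,.107,.2,-5.3)
o=[]
for n in('scene','top'):
    p=eyes.read_camera(n)
    r=p['pixels'][:,:,::-1]
    r=r[80:250,210:420] if n=='scene' else r[150:300,120:320]
    o.append(cv2.resize(cv2.convertScaleAbs(r,alpha=1.8),(400,320)))
cv2.imwrite('pics/a1.png',np.hstack(o))
"
```

```text
t 3.63 pos [0.5251 0.1067 0.2007] q [ 0.35  0.2  -0.72  1.67  0.14  1.32 -2.05] F [0.4 0.2 1.2] w 0.998
shift mm [ 1.9 -0.5  0.7] turn [-0.06 -0.02  0.33]
```

View pics/a1.png

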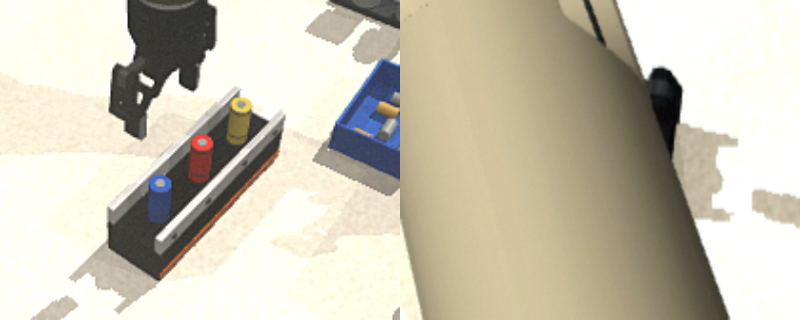

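The gripper hangs open above the blue cartridge, which is at about (160,185) in the left crop. The arm hides it in the top view. I'll descend in stages.

Emit:
drive_tool(
  increments=[
    [1, 1, 0, 15, 0, 0, 0.3],
    [1, 1, 0, 20, 0, 0, 0],
    [1, 0, 0, 20, 0, 0, 0],
    [1, 0, 0, 15, 0, 0, 0],
    [1, 0, 0, 0, 0, 0, 0],
    [1, 0, 0, 0, 0, 0, 0],
  ],
)

```text
time: 4.23
tcp_pos: [0.5274, 0.0977, 0.1302]
orientation: [0.999, -0.052, 0.002, 0.002]
force: [0.5, -0.2, 0.4]
width: 1.004
```

```bash
python3 -c "
from cell import arm,eyes
from h import *
import cv2
go(arm.get_state(),.527,.107,.073,-5.3)
p=eyes.read_camera('scene')
r=p['pixels'][:,:,::-1][100:240,230:390]
cv2.imwrite('pics/a2.png',cv2.resize(cv2.convertScaleAbs(r,alpha=1.8),(640,560)))
"
```

```text
t 4.23 pos [0.5274 0.0977 0.1302] q [ 0.34  0.26 -0.7   1.76  0.19  1.18 -2.09] F [ 0.5 -0.2  0.4] w 1.004
shift mm [-1.7 -9.4 57.2] turn [ 0.2  -0.3  -0.66]
```

View pics/a2.png

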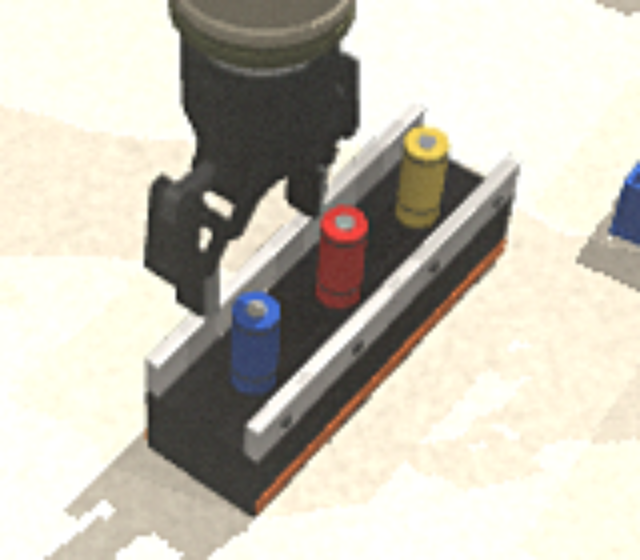

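The tool drifts sideways by about 9 mm when moving fast, so I'll correct that and take smaller steps.

Emit:
drive_tool(
  increments=[
    [1, -1, -5, 0, 0.1, -0.2, -0.3],
    [1, -0.5, -4, 0, 0.1, -0.1, -0.3],
    [1, 0, 0, 0, 0, 0, 0],
    [1, 0, 0, 6, 0, 0, 0],
    [1, 0, 0, 6, 0, 0, 0],
    [1, 0, 0, 0, 0, 0, 0],
  ],
)

```text
time: 4.78
tcp_pos: [0.5291, 0.1076, 0.1217]
orientation: [0.999, -0.047, 0.003, -0.0]
force: [-0.3, 0.4, 0.7]
width: 0.997
```

```bash
python3 -c "
from cell import arm,eyes
from h import *
go(arm.get_state(),.527,.107,.073,-5.3)
"
```

```text
t 4.78 pos [0.5291 0.1076 0.1217] q [ 0.33  0.28 -0.71  1.76  0.2   1.17 -2.1 ] F [-0.3  0.4  0.7] w 0.997
shift mm [-2.3  0.8 48.7] turn [-0.05 -0.34 -0.08]
```

Emit:
drive_tool(
  increments=[
    [1, -1, 0, 6, 0, -0.2, 0],
    [1, -1, 0, 6, 0, -0.1, 0],
    [1, 0, -0.5, 6, 0, 0, 0],
    [1, 0, -0.5, 6, 0, 0, 0],
    [1, 0, 0, 0, 0, 0, 0],
  ],
)

```text
time: 5.2
tcp_pos: [0.5265, 0.1086, 0.0943]
orientation: [0.999, -0.047, -0.001, -0.0]
force: [-0.4, 0.6, 0.5]
width: 1.004
```

```bash
python3 -c "
from cell import arm,eyes
from h import *
go(arm.get_state(),.527,.107,.073,-5.3)
"
```

```text
t 5.2 pos [0.5265 0.1086 0.0943] q [ 0.32  0.31 -0.7   1.79  0.22  1.12 -2.12] F [-0.4  0.6  0.5] w 1.004
shift mm [ 0.7  1.6 21.3] turn [-0.03  0.07 -0.08]
```

Emit:
drive_tool(
  increments=[
    [1, 0.3, 0.5, 6, 0, 0, 0],
    [1, 0.3, 0.5, 6, 0, 0, 0],
    [1, 0, 0.3, 6, 0, 0, 0],
    [1, 0, 0, 3, 0, 0, 0],
    [1, 0, 0, 0, 0, 0, 0],
    [1, 0, 0, 0, 0, 0, 0],
  ],
)

```text
time: 5.7
tcp_pos: [0.5266, 0.107, 0.0702]
orientation: [0.999, -0.047, -0.001, -0.0]
force: [-0.1, 0.4, -0.2]
width: 1.003
```

```bash
python3 -c "
from cell import arm,eyes
from h import *
import cv2
go(arm.get_state(),.527,.107,.073,-5.3)
p=eyes.read_camera('scene')
r=p['pixels'][:,:,::-1][100:240,230:390]
cv2.imwrite('pics/a3.png',cv2.resize(cv2.convertScaleAbs(r,alpha=1.8),(640,560)))
"
```

```text
t 5.7 pos [0.5266 0.107  0.0702] q [ 0.31  0.34 -0.69  1.81  0.24  1.08 -2.13] F [-0.1  0.4 -0.2] w 1.003
shift mm [ 0.4  0.  -2.8] turn [-0.03  0.14 -0.08]
```

View pics/a3.png

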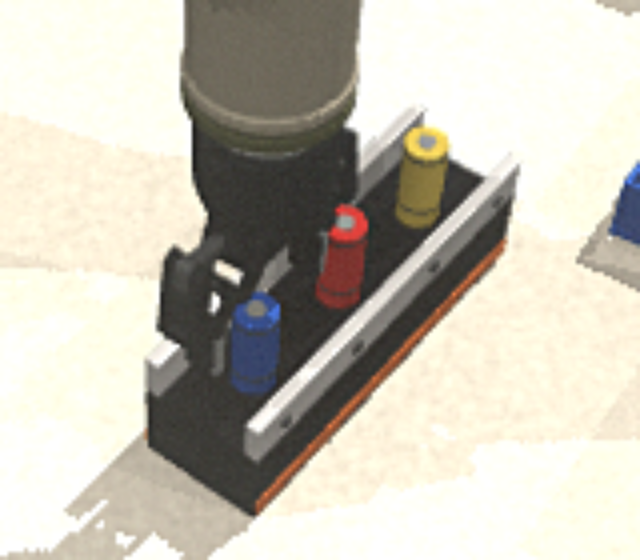

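```bash
cat >> h.py <<'E'
def proj(p,X):
    q=np.array(p["K"])@(np.array(p["R"])@np.array(X)+np.array(p["t"]));return q[:2]/q[2]
E
python3 -c "
from cell import arm,eyes
from h import *
import cv2
s=arm.get_state()
p=eyes.read_camera('scene')
r=p['pixels'][:,:,::-1][130:210,270:350]
b=cv2.resize(cv2.convertScaleAbs(r,alpha=3,beta=30),(800,800),interpolation=cv2.INTER_CUBIC)[:600]
R=Ro.from_quat(s['orientation'])
for w,c in((.0425,(0,255,255)),(.057,(255,0,255))):
  for sg in(-1,1):
    for x in(-.011,.011):
      a=[tuple(int(v) for v in ((proj(p,s['tcp_pos']+R.apply([x,sg*w,z]))-[270,130])*10)) for z in(-.045,-.013)]
      cv2.line(b,a[0],a[1],c,1)
a=[tuple(int(v) for v in ((proj(p,[.527,.107,z])-[270,130])*10)) for z in(.06,.12)]
cv2.line(b,a[0],a[1],(0,255,0),1)
cv2.imwrite('pics/a4.png',b)
"
```

```text
(no output)
```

View pics/a4.png

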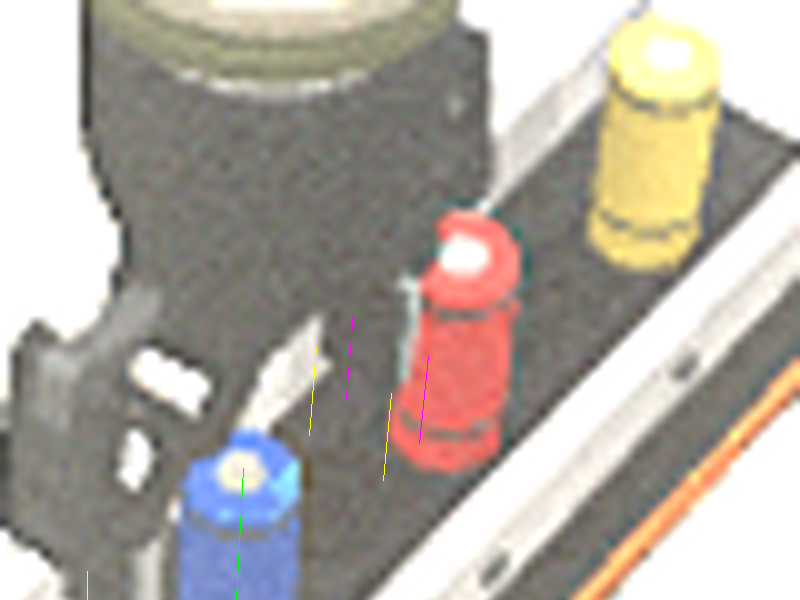

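```bash
python3 -c "
from cell import arm,eyes
from h import *
import cv2
s=arm.get_state()
p=eyes.read_camera('scene')
r=p['pixels'][:,:,::-1][145:205,265:325]
b=cv2.resize(cv2.convertScaleAbs(r,alpha=4,beta=0),(600,600),interpolation=cv2.INTER_CUBIC)
R=Ro.from_quat(s['orientation'])
for w,c in((.0425,(0,255,255)),(.057,(255,0,255))):
  for sg in(-1,1):
    for x in(-.011,.011):
      a=[tuple(int(v) for v in ((proj(p,s['tcp_pos']+R.apply([x,sg*w,z]))-[265,145])*10)) for z in(-.045,-.013)]
      cv2.line(b,a[0],a[1],c,1)
a=[tuple(int(v) for v in ((proj(p,[.527,.107,z])-[265,145])*10)) for z in(.06,.12)]
cv2.line(b,a[0],a[1],(0,255,0),1)
cv2.imwrite('pics/a5.png',b)
"
```

```text
(no output)
```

View pics/a5.png

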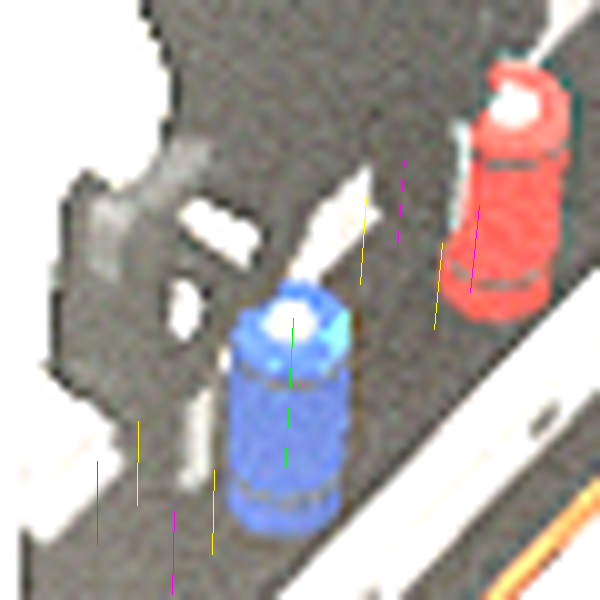

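```bash
python3 -c "
from cell import arm,eyes
from h import *
import cv2
p=eyes.read_camera('scene')
b=cv2.imread('pics/a2.png')[:,:,:]
R=Ro.from_quat([.999,-.052,.002,.002]);t=np.array([.5274,.0977,.1302])
for w,c in((.0425,(0,255,255)),(.057,(255,0,255))):
  for sg in(-1,1):
    for x in(-.011,.011):
      a=[tuple(int(v) for v in ((proj(p,t+R.apply([x,sg*w,z]))-[230,100])*4)) for z in(-.045,-.013)]
      cv2.line(b,a[0],a[1],c,1)
cv2.imwrite('pics/a6.png',cv2.resize(b[180:420,100:400],None,fx=2,fy=2))
"
```

```text
(no output)
```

View pics/a6.png

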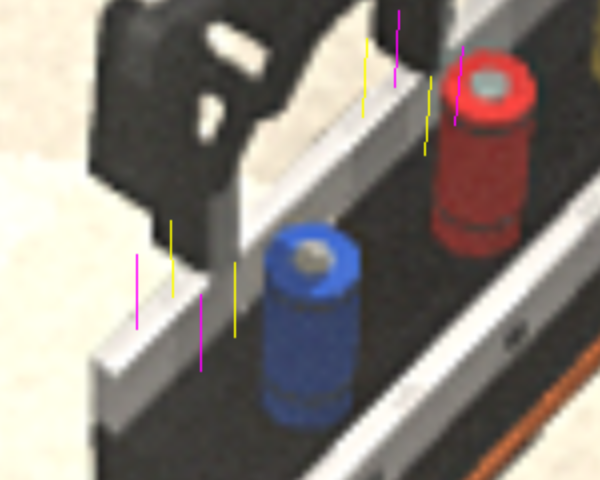

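```bash
python3 -c "
from cell import arm,eyes
from h import *
import cv2
s=arm.get_state();R=Ro.from_quat(s['orientation'])
p=eyes.read_camera('top')
b=cv2.resize(cv2.convertScaleAbs(p['pixels'][:,:,::-1][160:260,180:300],alpha=3),None,fx=6,fy=6,interpolation=cv2.INTER_CUBIC)
for w,c in((.0425,(0,255,255)),(.057,(255,0,255))):
  for sg in(-1,1):
    for x in(-.011,.011):
      a=[tuple(int(v) for v in ((proj(p,s['tcp_pos']+R.apply([x,sg*w,z]))-[180,160])*6)) for z in(-.045,-.013)]
      cv2.line(b,a[0],a[1],c,1)
cv2.imwrite('pics/a7.png',b)
"
```

```text
(no output)
```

View pics/a7.png

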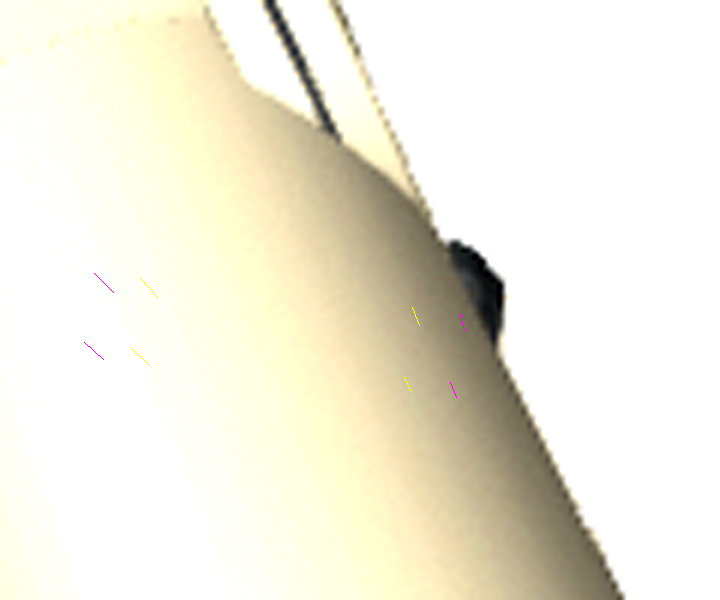

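Emit:
drive_tool(
  increments=[
    [0.1, 0, 0, 0, 0, 0, 0],
    [0.1, 0, 0, 0, 0, 0, 0],
    [0.1, 0, 0, 0, 0, 0, 0],
    [0.1, 0, 0, 0, 0, 0, 0],
  ],
)

```text
time: 6.28
tcp_pos: [0.5274, 0.1072, 0.0714]
orientation: [0.999, -0.047, -0.0, -0.0]
force: [-0.2, -0.0, -0.1]
width: 0.55
```

```bash
python3 -c "
from cell import arm,eyes
from h import *
import cv2
s=arm.get_state();go(s,.527,.107,.07,-5.3)
p=eyes.read_camera('scene')
r=p['pixels'][:,:,::-1][145:205,265:325]
b=cv2.resize(cv2.convertScaleAbs(r,alpha=4,beta=0),(600,600),interpolation=cv2.INTER_CUBIC)
R=Ro.from_quat(s['orientation'])
w=.0425*s['width']
for sg in(-1,1):
    for x in(-.011,.011):
      a=[tuple(int(v) for v in ((proj(p,s['tcp_pos']+R.apply([x,sg*w,z]))-[265,145])*10)) for z in(-.042,-.005)]
      cv2.line(b,a[0],a[1],(0,255,255),1)
cv2.imwrite('pics/a8.png',b)
"
```

```text
t 6.28 pos [0.5274 0.1072 0.0714] q [ 0.31  0.34 -0.69  1.81  0.24  1.08 -2.13] F [-0.2 -0.  -0.1] w 0.55
shift mm [-0.4  0.3  1.4] turn [-0.04  0.01 -0.08]
```

View pics/a8.png

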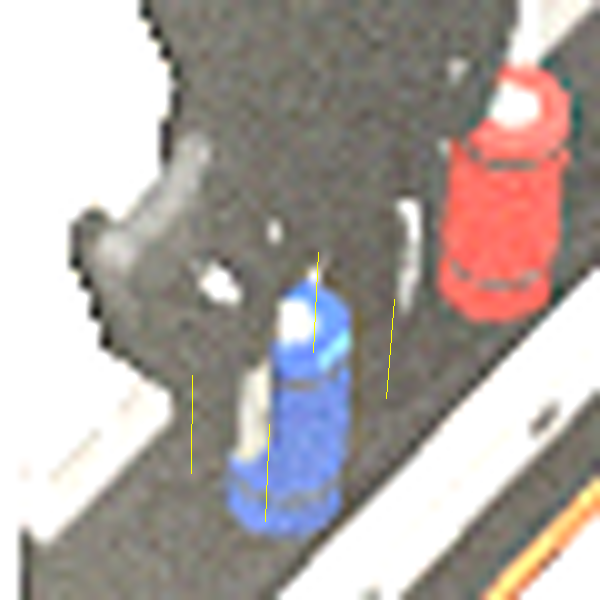

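```bash
python3 -c "
from cell import arm,eyes
from h import *
import cv2
s=arm.get_state()
p=eyes.read_camera('scene')
r=p['pixels'][:,:,::-1][125:225,260:370]
b=cv2.resize(cv2.convertScaleAbs(r,alpha=2.5,beta=0),(660,600),interpolation=cv2.INTER_CUBIC)
def pt(X): return tuple(int(v) for v in ((proj(p,X)-[260,125])*6+2.5))
M=Ro.from_euler('z',-5.3,degrees=True)
def W(x,y,z): return M.apply([x,y,0])+[.5355,.1915,z]
th=np.linspace(0,2*np.pi,25)
for yc in(-.085,0,.085):
  for z in(.06,.12):
    cv2.polylines(b,[np.array([pt(W(.014*np.cos(t),yc+.014*np.sin(t),z)) for t in th])],True,(0,255,0),1)
for z in(0,.09):
  cv2.polylines(b,[np.array([pt(W(x,y,z)) for x,y in((.042,.135),(.042,-.135),(-.042,-.135),(-.042,.135))])],True,(0,255,255),1)
R=Ro.from_quat(s['orientation'])
for z in (0,-.073):
    cv2.circle(b,pt(s['tcp_pos']+R.apply([0,0,z])),3,(255,0,255),-1)
cv2.imwrite('pics/a9.png',b)
"
```

```text
(no output)
```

View pics/a9.png

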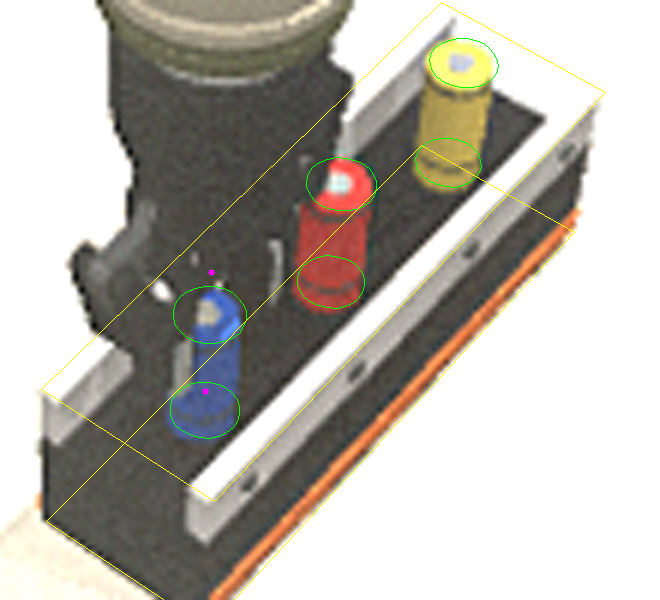

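The image puts the fingertips about 25 mm higher on the tool than the nominal TCP. No force is acting, so a sideways offset is ruled out. I'll go lower in small steps and watch the force.

Emit:
drive_tool(
  increments=[
    [0.1, -0.2, 0, 3, 0, 0, 0],
    [0.1, 0, 0, 3, 0, 0, 0],
    [0.1, 0, 0, 3, 0, 0, 0],
    [0.1, 0, 0, 2, 0, 0, 0],
    [0.1, 0, 0, 0, 0, 0, 0],
  ],
)

```text
time: 6.8
tcp_pos: [0.527, 0.1071, 0.059]
orientation: [0.999, -0.047, -0.0, -0.0]
force: [0.3, -1.0, 0.5]
width: 0.552
```

```bash
cat > v.py <<'E'
import sys
from cell import arm,eyes
from h import *
import cv2
def view(name,box=(260,370,125,225),z=None,cam='scene'):
    p=eyes.read_camera(cam);x0,x1,y0,y1=box
    r=p['pixels'][:,:,::-1][y0:y1,x0:x1];k=min(660/(x1-x0),600/(y1-y0))
    cv2.imwrite(f'pics/{name}.png',cv2.resize(cv2.convertScaleAbs(r,alpha=2.5),None,fx=k,fy=k,interpolation=cv2.INTER_CUBIC))
    return p
E
python3 -c "
from v import *
go(arm.get_state(),.527,.107,.053,-5.3);view('b1')"
```

```text
t 6.8 pos [0.527  0.1071 0.059 ] q [ 0.3   0.35 -0.69  1.82  0.25  1.05 -2.14] F [ 0.3 -1.   0.5] w 0.552
shift mm [0.  0.1 6. ] turn [-0.03  0.04 -0.09]
```

View pics/b1.png

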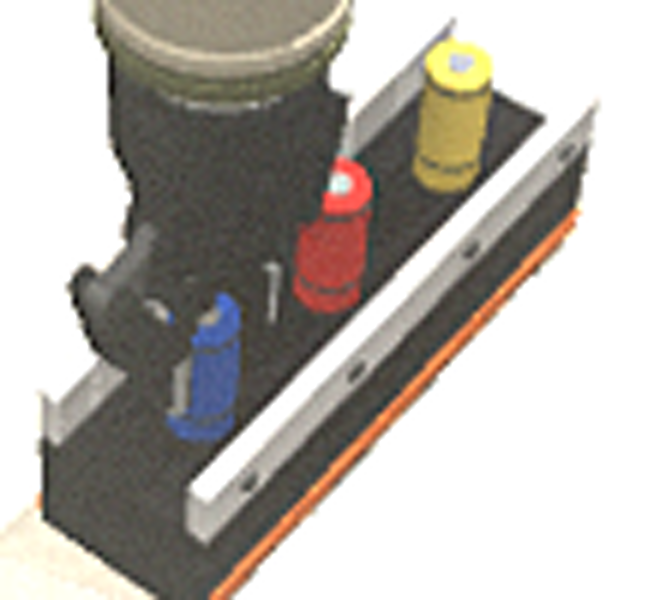

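Emit:
drive_tool(
  increments=[
    [0.1, 0, 0, 2, 0, 0, 0],
    [0.1, 0, 0, 2, 0, 0, 0],
    [0.1, 0, 0, 1.5, 0, 0, 0],
    [0.1, 0, 0, 0, 0, 0, 0],
  ],
)

```text
time: 7.18
tcp_pos: [0.5271, 0.1072, 0.0532]
orientation: [0.999, -0.047, -0.0, -0.0]
force: [-0.8, -0.0, 0.3]
width: 0.552
```

Emit:
drive_tool(
  increments=[
    [-1, 0, 0, 0, 0, 0, 0],
    [-1, 0, 0, 0, 0, 0, 0],
    [-1, 0, 0, 0, 0, 0, 0],
    [-1, 0, 0, 0, 0, 0, 0],
    [-1, 0, 0, 0, 0, 0, 0],
  ],
)

```text
time: 7.6
tcp_pos: [0.5272, 0.1072, 0.0532]
orientation: [0.999, -0.047, -0.0, -0.0]
force: [0.2, 0.6, -0.2]
width: 0.317
```

```bash
python3 -c "
from v import *
s=arm.get_state();go(s,.527,.107,.053,-5.3);print(s['moment']);view('b2')"
```

```text
t 7.6 pos [0.5272 0.1072 0.0532] q [ 0.3   0.36 -0.68  1.83  0.26  1.04 -2.15] F [ 0.2  0.6 -0.2] w 0.317
shift mm [-0.1  0.2  0.2] turn [-0.04  0.02 -0.09]
[ 0.0749616   0.01571006 -0.00246263]
```

View pics/b2.png

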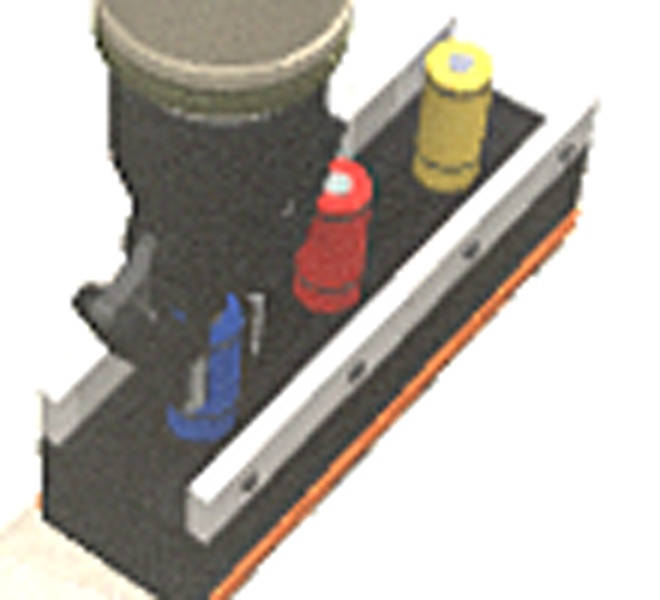

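The grip closed to about 27 mm, which matches the 28 mm cartridge, and there is no side force. I'll lift slowly.

Emit:
drive_tool(
  increments=[
    [-1, 0, 0, -3, 0, 0, 0],
    [-1, 0, 0, -4, 0, 0, 0],
    [-1, 0, 0, -4, 0, 0, 0],
    [-1, 0, 0, -4, 0, 0, 0],
    [-1, 0, 0, 0, 0, 0, 0],
  ],
)

```text
time: 8.07
tcp_pos: [0.527, 0.1072, 0.0698]
orientation: [0.999, -0.047, -0.0, -0.0]
force: [0.5, 1.0, -0.4]
width: 0.317
```

```bash
python3 -c "
from v import *
s=arm.get_state();go(s,.527,.107,.108,-5.3);view('b3')"
```

```text
t 8.07 pos [0.527  0.1072 0.0698] q [ 0.31  0.34 -0.69  1.82  0.24  1.07 -2.13] F [ 0.5  1.  -0.4] w 0.317
shift mm [ -0.    0.2 -38.2] turn [-0.04  0.04 -0.08]
```

View pics/b3.png

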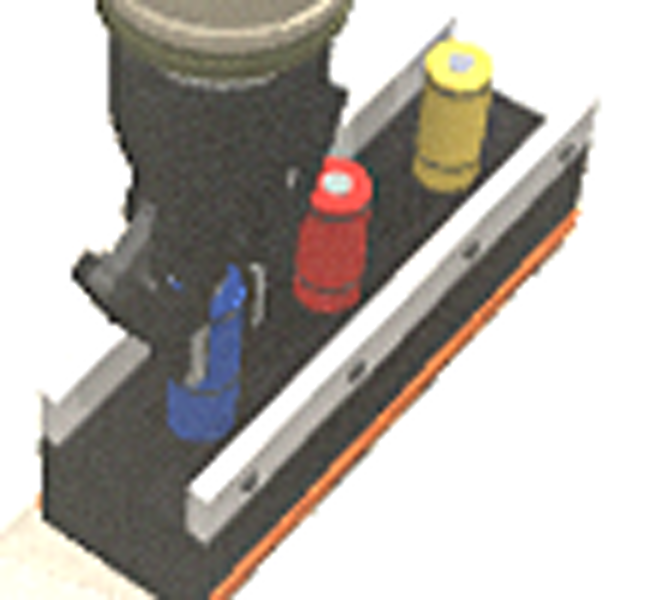

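It's rising with the gripper and isn't slipping.

Emit:
drive_tool(
  increments=[
    [-1, 0, 0, -4, 0, 0, 0],
    [-1, 0, 0, -5, 0, 0, 0],
    [-1, 0, 0, -5, 0, 0, 0],
    [-1, 0, 0, -5, 0, 0, 0],
    [-1, 0, 0, -5, 0, 0, 0],
    [-1, 0, 0, 0, 0, 0, 0],
  ],
)

```text
time: 8.62
tcp_pos: [0.5269, 0.1072, 0.0962]
orientation: [0.999, -0.047, -0.0, -0.0]
force: [-0.4, 0.3, -0.2]
width: 0.314
```

```bash
python3 -c "
from v import *
s=arm.get_state();go(s,.527,.107,.108,-5.3)"
```

```text
t 8.62 pos [0.5269 0.1072 0.0962] q [ 0.32  0.31 -0.7   1.79  0.22  1.12 -2.11] F [-0.4  0.3 -0.2] w 0.314
shift mm [  0.1   0.2 -11.8] turn [-0.04  0.05 -0.08]
```

Emit:
drive_tool(
  increments=[
    [-1, 0, 0, -5, 0, 0, 0],
    [-1, 0, 0, -5, 0, 0, 0],
    [-1, 0, 0, -5, 0, 0, 0],
    [-1, 0, 0, -8, 0, 0, 0],
    [-1, 0, 0, -10, 0, 0, 0],
    [-1, 0, 0, -12, 0, 0, 0],
    [-1, 0, 0, -12, 0, 0, 0],
    [-1, 0, 0, -12, 0, 0, 0],
    [-1, 0, 0, -12, 0, 0, 0],
    [-1, 0, 0, -8, 0, 0, 0],
    [-1, 0, 0, -4, 0, 0, 0],
    [-1, 0, 0, 0, 0, 0, 0],
  ],
)

```text
time: 9.62
tcp_pos: [0.5273, 0.1077, 0.2017]
orientation: [0.999, -0.047, 0.001, -0.001]
force: [0.5, -0.3, -1.2]
width: 0.318
```

```bash
python3 -c "
from v import *
s=arm.get_state();go(s,.460,-.250,.19,-5.3);view('b4',(240,380,85,225));view('b5',(180,420,130,330),cam='top')"
```

```text
t 9.62 pos [0.5273 0.1077 0.2017] q [ 0.35  0.21 -0.72  1.66  0.14  1.32 -2.06] F [ 0.5 -0.3 -1.2] w 0.318
shift mm [-33.8 362.4  11.2] turn [-0.07 -0.14 -0.03]
```

View pics/b4.png

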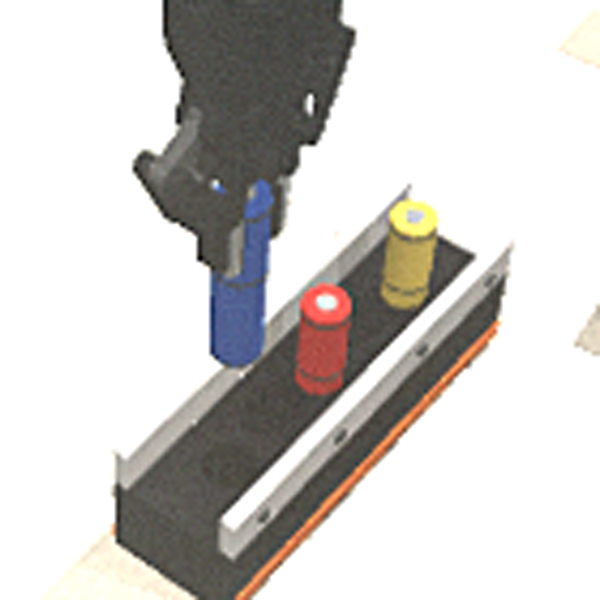

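View pics/b5.png

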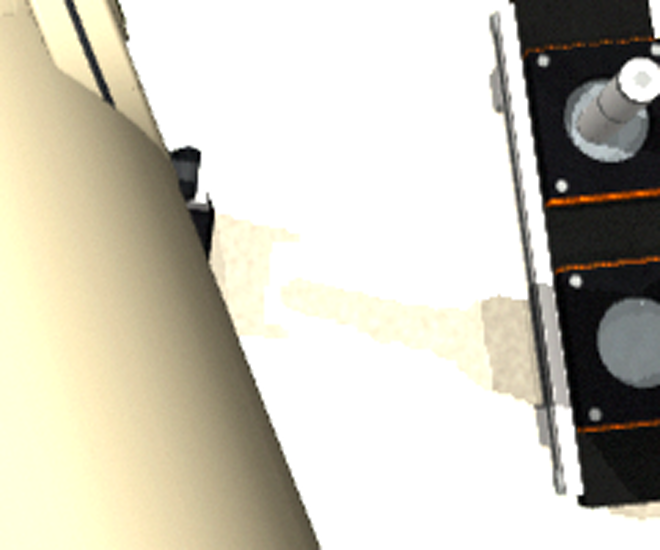

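The blue cartridge is out of its well, upright between the pads, with its foot at z≈0.158. Now I'll carry it over the empty carrier.

Emit:
drive_tool(
  increments=[
    [-1, -1, 8, 0, 0, 0, 0],
    [-1, -1.5, 16, 0, 0, 0, 0],
    [-1, -2, 24, 0, 0, 0, 0],
    [-1, -3, 30, 0, 0, 0, 0],
    [-1, -3, 30, 0, 0, 0, 0],
    [-1, -3, 30, 0, 0, 0, 0],
    [-1, -3, 30, 0, 0, 0, 0],
    [-1, -3, 30, 0, 0, 0, 0],
    [-1, -3, 30, 0, 0, 0, 0],
    [-1, -2, 24, 0, 0, 0, 0],
    [-1, -1.5, 16, 0, 0, 0, 0],
    [-1, -1, 8, 0, 0, 0, 0],
  ],
)

```text
time: 10.72
tcp_pos: [0.4637, -0.1797, 0.1908]
orientation: [0.999, -0.045, -0.007, -0.002]
force: [0.3, 0.3, -1.3]
width: 0.312
```

```bash
python3 -c "
from v import *
s=arm.get_state();go(s,.460,-.250,.19,-5.3)"
```

```text
t 10.72 pos [ 0.4637 -0.1797  0.1908] q [ 0.74  0.1  -0.49  1.77  0.05  1.3  -1.42] F [ 0.3  0.3 -1.3] w 0.312
shift mm [ 2.7 70.3  0.5] turn [-0.24  0.77  0.16]
```

Emit:
drive_tool(
  increments=[
    [-1, 0.5, 12, 0, -0.1, 0.4, 0],
    [-1, 0.5, 18, 0, -0.1, 0.3, 0.1],
    [-1, 0.5, 16, 0, 0, 0, 0],
    [-1, 0.5, 12, 0, 0, 0, 0],
    [-1, 0, 6, 0, 0, 0, 0],
    [-1, 0, 0, 0, 0, 0, 0],
    [-1, 0, 0, 0, 0, 0, 0],
  ],
)

```text
time: 11.3
tcp_pos: [0.4563, -0.2468, 0.1871]
orientation: [0.999, -0.047, -0.003, -0.002]
force: [0.4, 0.3, -1.6]
width: 0.314
```

```bash
python3 -c "
from v import *
s=arm.get_state();go(s,.460,-.250,.122,-5.3)
for n in('scene','top'):
    p=view('c'+n,(100,320,180,380) if n=='scene' else (340,480,100,320),cam=n)
    print(n,[[(np.round(d['point'],4).tolist(),round(d['score'],2)) for d in spotter.mark_of(p,t)[:2]] for t in('blue_center','pocket','loaded_center')])
" 2>&1 | tail -4; sed -i 's/import arm,eyes/import arm,eyes,spotter/' v.py; python3 -c "
from v import *
for n in('scene','top'):
    p=view('c'+n,(100,320,180,380) if n=='scene' else (340,480,100,320),cam=n)
    print(n,[[(np.round(d['point'],4).tolist(),round(d['score'],2)) for d in spotter.mark_of(p,t)[:2]] for t in('blue_center','pocket','loaded_center')])
"
```

```text
^^^^^^^
NameError: name 'spotter' is not defined
t 11.3 pos [ 0.4563 -0.2468  0.1871] q [ 0.81  0.14 -0.43  1.73  0.06  1.29 -1.3 ] F [ 0.4  0.3 -1.6] w 0.314
shift mm [ 4.4  3.1 65. ] turn [-0.24  0.37 -0.05]
scene [[([0.4565, -0.2509, 0.1994], 0.71)], [([0.4587, -0.2489, 0.0832], 0.88)], [([0.6147, -0.2226, 0.1322], 0.59), ([0.5365, 0.1864, 0.0023], 0.58)]]
top [[([0.462, -0.2464, 0.1979], 0.74)], [([0.4611, -0.2479, 0.0777], 0.85)], [([0.6123, -0.218, 0.1325], 0.76)]]
```

View pics/cscene.png

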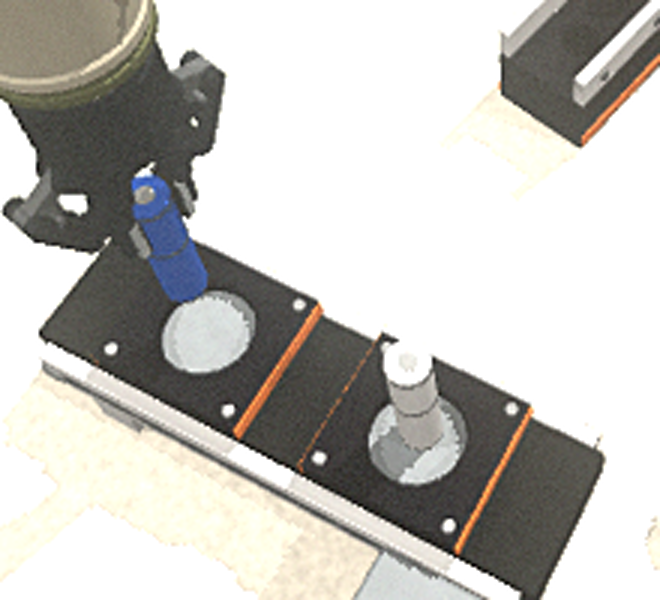

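View pics/ctop.png

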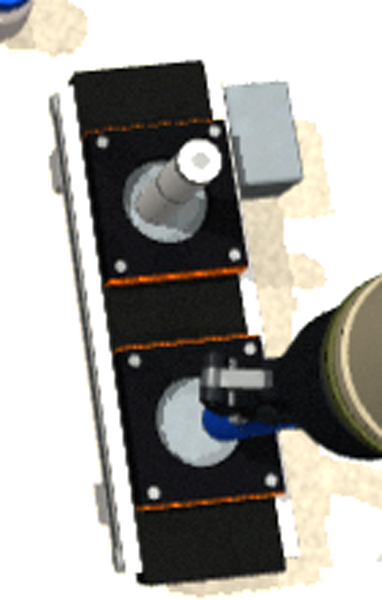

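Blue is held upright with its centre at z≈0.199, matching the expected foot height of TCP − 43 mm. The pocket is just below and the silver cartridge hasn't been touched. I'll centre over the pocket and lower.

Emit:
drive_tool(
  increments=[
    [-1, 2.5, 1.5, 0, -0.1, 0.2, 0],
    [-1, 2, 1.5, 0, -0.1, 0.2, 0],
    [-1, 0, 0, 5, 0, 0, 0],
    [-1, 0, 0, 8, 0, 0, 0],
    [-1, 0, 0, 8, 0, 0, 0],
    [-1, 0, 0, 8, 0, 0, 0],
    [-1, 0, 0, 6, 0, 0, 0],
    [-1, 0, 0, 3, 0, 0, 0],
    [-1, 0, 0, 0, 0, 0, 0],
  ],
)

```text
time: 12.5
tcp_pos: [0.4605, -0.2504, 0.1441]
orientation: [0.999, -0.046, 0.0, -0.0]
force: [-0.1, -0.2, -0.4]
width: 0.312
```

```bash
python3 -c "
from v import *
s=arm.get_state();go(s,.460,-.250,.1212,-5.3)"
```

```text
t 12.5 pos [ 0.4605 -0.2504  0.1441] q [ 0.8   0.18 -0.43  1.78  0.08  1.19 -1.32] F [-0.1 -0.2 -0.4] w 0.312
shift mm [-0.5 -0.3 22.9] turn [-0.02 -0.01 -0.02]
```

Emit:
drive_tool(
  increments=[
    [-1, 0, 0, 4, 0, 0, 0],
    [-1, 0, 0, 4, 0, 0, 0],
    [-1, 0, 0, 4, 0, 0, 0],
    [-1, 0, 0, 3, 0, 0, 0],
    [-1, 0, 0, 2, 0, 0, 0],
    [-1, 0, 0, 0, 0, 0, 0],
  ],
)

```text
time: 13.0
tcp_pos: [0.4607, -0.2505, 0.1255]
orientation: [0.999, -0.046, 0.0, -0.0]
force: [-1.1, 0.5, -0.5]
width: 0.316
```

```bash
python3 -c "
from v import *
s=arm.get_state();go(s,.460,-.250,.1212,-5.3)
for n in('scene','top'):
    p=view('d'+n,(100,320,180,380) if n=='scene' else (340,480,100,320),cam=n)
    print(n,[[(np.round(d['point'],4).tolist(),round(d['score'],2)) for d in spotter.mark_of(p,t)[:2]] for t in('blue_center','loaded_center')])
"
```

```text
t 13.0 pos [ 0.4607 -0.2505  0.1255] q [ 0.8   0.2  -0.43  1.81  0.09  1.16 -1.32] F [-1.1  0.5 -0.5] w 0.316
shift mm [-0.8 -0.4  4.3] turn [-0.01 -0.04 -0.03]
scene [[([0.4607, -0.2533, 0.1393], 0.95)], [([0.6179, -0.2266, 0.1323], 0.57), ([0.4617, -0.2503, 0.1363], 0.55)]]
top [[([0.4607, -0.2452, 0.1379], 0.71)], [([0.6147, -0.2217, 0.1309], 0.85)]]
```

View pics/dscene.png

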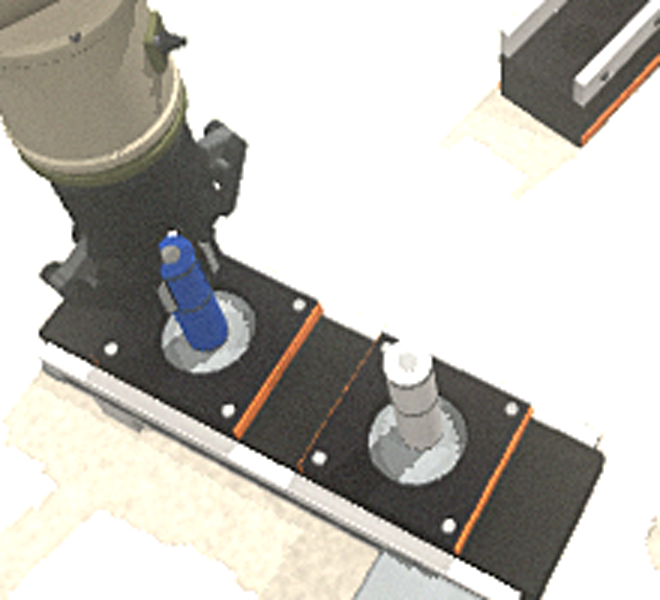

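Blue is centred in the pocket at about (205,340), roughly 4 mm above the floor. I'll creep down until I feel contact.

Emit:
drive_tool(
  increments=[
    [-1, 0, 0, 1, 0, 0, 0],
    [-1, 0, 0, 1, 0, 0, 0],
    [-1, 0, 0, 1, 0, 0, 0],
    [-1, 0, 0, 0.4, 0, 0, 0],
  ],
)

```text
time: 13.63
tcp_pos: [0.4613, -0.2508, 0.123]
orientation: [0.999, -0.046, 0.001, 0.0]
force: [-0.1, -0.6, 0.1]
width: 0.312
```

Emit:
drive_tool(
  increments=[
    [-1, 0, 0, 0.5, 0, 0, 0],
    [-1, 0, 0, 0, 0, 0, 0],
  ],
)

```text
time: 13.8
tcp_pos: [0.4612, -0.2507, 0.1223]
orientation: [0.999, -0.046, 0.001, 0.0]
force: [-0.3, -0.6, -0.8]
width: 0.313
```

Emit:
drive_tool(
  increments=[
    [-1, -0.3, 0, 0.7, 0, 0, 0],
    [-1, 0, 0, 0, 0, 0, 0],
  ],
)

```text
time: 13.97
tcp_pos: [0.4609, -0.2507, 0.1215]
orientation: [0.999, -0.046, 0.001, 0.0]
force: [0.3, 0.4, -1.5]
width: 0.312
```

Emit:
drive_tool(
  increments=[
    [-1, -0.3, 0, 0.7, 0, 0, 0],
    [-1, 0, 0, 0, 0, 0, 0],
  ],
)

```text
time: 14.13
tcp_pos: [0.4611, -0.2508, 0.1213]
orientation: [0.999, -0.046, 0.002, 0.001]
force: [0.1, 0.1, -0.4]
width: 0.311
```

Emit:
drive_tool(
  increments=[
    [-1, 0, 0, 0.8, 0, 0, 0],
    [-1, 0, 0, 0, 0, 0, 0],
  ],
)

```text
time: 14.3
tcp_pos: [0.4616, -0.251, 0.1213]
orientation: [0.999, -0.046, 0.002, 0.001]
force: [-0.6, -0.2, -0.4]
width: 0.313
```

```bash
python3 -c "
from v import *
s=arm.get_state();go(s,.460,-.250,.1212,-5.3);print(s['moment'])"
```

```text
t 14.3 pos [ 0.4616 -0.251   0.1213] q [ 0.8   0.2  -0.43  1.81  0.09  1.14 -1.33] F [-0.6 -0.2 -0.4] w 0.313
shift mm [-1.7 -0.8  0.1] turn [ 0.08 -0.26 -0.03]
[0.01593587 0.05067934 0.02160961]
```

Emit:
drive_tool(
  increments=[
    [-1, -1, 0, 1.2, 0, -0.2, 0],
    [-1, 0, 0, 0, 0, 0, 0],
  ],
)

```text
time: 14.47
tcp_pos: [0.4619, -0.2511, 0.1214]
orientation: [0.999, -0.046, 0.002, 0.001]
force: [0.6, -0.4, -1.3]
width: 0.311
```

```bash
python3 -c "
from v import *
s=arm.get_state();print(s['qpos'],s['force'],s['joint_efforts'].round(2))
for n in('scene','top'):
    p=view('e'+n,(130,230,230,330) if n=='scene' else (340,480,100,320),cam=n)
    print(n,[[(np.round(d['point'],4).tolist(),round(d['score'],2)) for d in spotter.mark_of(p,t)[:2]] for t in('blue_center','loaded_center')])
    print(arm.get_state()['force'])
"
```

```text
[ 0.79810815  0.20316805 -0.43048422  1.80987615  0.09395469  1.14403671
 -1.32681543] [ 0.61558585 -0.37298856 -1.30006621] [ 6.000e-02 -4.901e+01 -2.790e+00 -3.718e+01  2.000e-02 -1.000e-02
 -2.000e-02]
scene [[], []]
[0.73406784 0.8390444  2.26468025]
top [[([0.4633, -0.252, 0.1318], 0.51)], [([0.6136, -0.221, 0.1319], 0.82)]]
[0.5096267  0.57540123 2.545552  ]
```

View pics/escene.png

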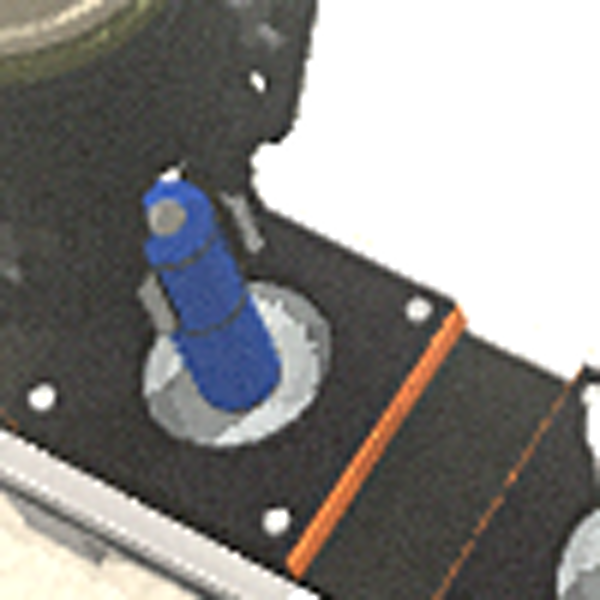

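The cartridge is on the floor: the vertical force changed from −1.3 to +2.5 N, and the TCP stopped at 0.1213–0.1214 against a predicted 0.1212. I'll release it.

Emit:
drive_tool(
  increments=[
    [-0.2, 0, 0, 0, 0, 0, 0],
    [-0.1, 0, 0, 0, 0, 0, 0],
    [0, 0, 0, 0, 0, 0, 0],
    [0.3, 0, 0, 0, 0, 0, 0],
    [0.5, 0, 0, 0, 0, 0, 0],
    [0.5, 0, 0, 0, 0, 0, 0],
  ],
)

```text
time: 15.27
tcp_pos: [0.4602, -0.2509, 0.1197]
orientation: [0.999, -0.047, 0.0, 0.001]
force: [-0.0, -0.9, 0.4]
width: 0.751
```

```bash
python3 -c "
from v import *
s=arm.get_state();go(s,.461,-.250,.28,-5.3)
for n in('scene','top'):
    p=view('f'+n,(100,320,180,380) if n=='scene' else (340,480,100,320),cam=n)
    print(n,[[(np.round(d['point'],4).tolist(),round(d['score'],2)) for d in spotter.mark_of(p,t)[:2]] for t in('blue_center','loaded_center')])
"
```

```text
t 15.27 pos [ 0.4602 -0.2509  0.1197] q [ 0.8   0.2  -0.43  1.81  0.09  1.14 -1.33] F [-0.  -0.9  0.4] w 0.751
shift mm [   0.7   -0.8 -160.3] turn [ 0.07 -0.02 -0.04]
scene [[([0.4622, -0.253, 0.134], 0.55)], []]
top [[([0.4602, -0.2516, 0.1331], 0.57)], [([0.6138, -0.2217, 0.132], 0.68)]]
```

View pics/fscene.png

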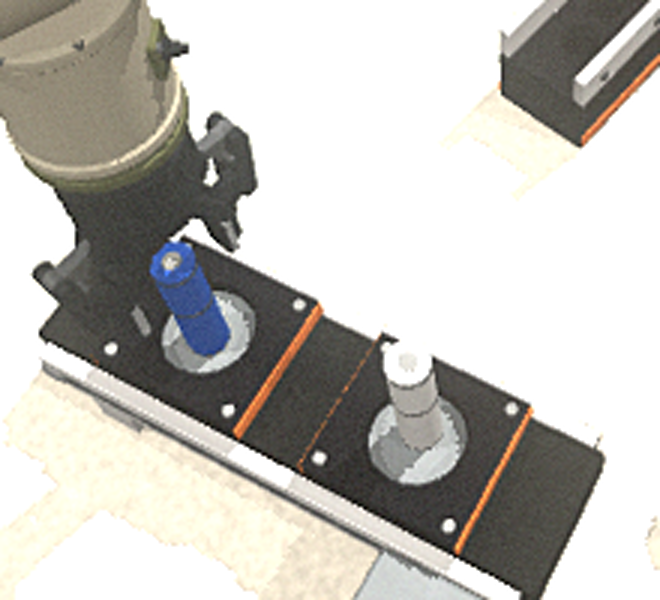

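Both fingers are clear and blue stands at about (200,310). I'll retreat straight up.

Emit:
drive_tool(
  increments=[
    [0.5, 0, 0, -4, 0, 0, 0],
    [0.5, 0, 0, -7, 0, 0, 0],
    [0.5, 0, 0, -8, 0, 0, 0],
    [0.5, 0, 0, -8, 0, 0, 0],
    [0.5, 0, 0, -8, 0, 0, 0],
    [0.5, 0, 0, -10, 0, 0, 0],
    [0.5, 0, 0, -12, 0, 0, 0],
    [0.5, 0, 0, -15, 0, 0, 0],
    [0.5, 0, 0, -15, 0, 0, 0],
    [0.5, 0, 0, -15, 0, 0, 0],
    [0.5, 0, 0, -10, 0, 0, 0],
    [0.5, 0, 0, 0, 0, 0, 0],
  ],
)

```text
time: 16.57
tcp_pos: [0.4609, -0.2507, 0.246]
orientation: [0.999, -0.046, 0.002, 0.002]
force: [-0.2, 0.2, -0.6]
width: 0.752
```

```bash
python3 -c "
from v import *
s=arm.get_state();go(s,.461,-.250,.28,-5.3)
for n in('scene','top'):
    p=view('g'+n,(100,320,180,380) if n=='scene' else (340,480,100,320),cam=n)
    print(n,[[(np.round(d['point'],4).tolist(),round(d['score'],2)) for d in spotter.mark_of(p,t)[:2]] for t in('blue_center','loaded_center')])
"
```

```text
t 16.57 pos [ 0.4609 -0.2507  0.246 ] q [ 0.81  0.11 -0.43  1.64  0.05  1.39 -1.29] F [-0.2  0.2 -0.6] w 0.752
shift mm [  0.2  -0.6 -34. ] turn [ 0.2  -0.28 -0.01]
scene [[([0.4593, -0.2514, 0.1319], 0.67)], [([0.6166, -0.2261, 0.1368], 0.76)]]
top [[([0.4629, -0.2508, 0.131], 0.79)], [([0.6122, -0.2222, 0.1305], 0.81)]]
```

View pics/gscene.png

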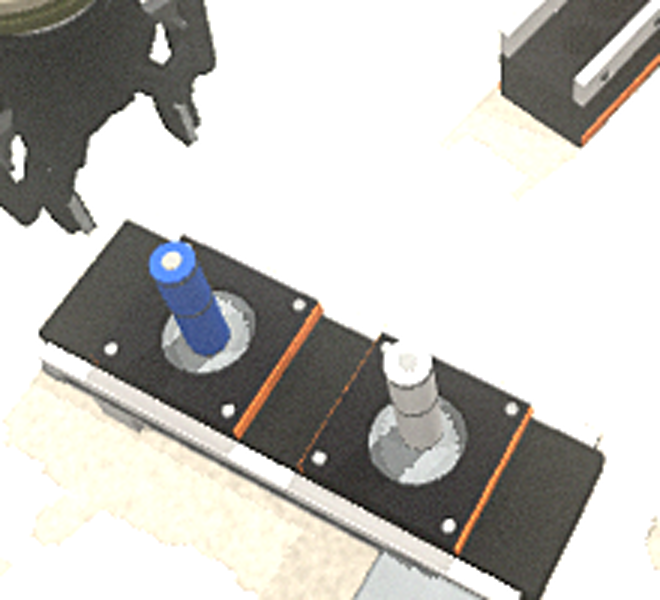

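View pics/gtop.png

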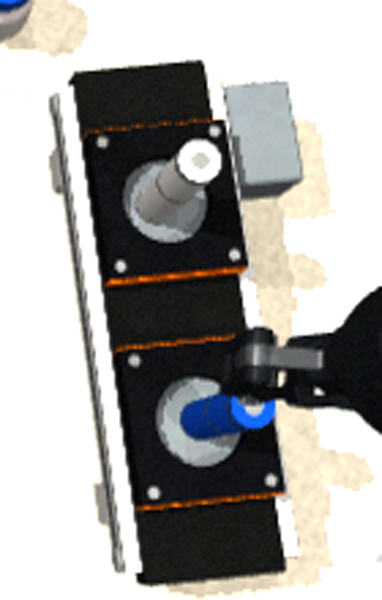

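Blue stands upright and free in the pocket: its top is at about (172,260) and its foot at (210,345) in the scene crop. The silver cartridge is unmoved at (410,400), and the gripper is well above both. I'll let it settle for a moment, then hand in.

Emit:
drive_tool(
  increments=[
    [0.5, 0, 0, -15, 0, 0, 0],
    [0.5, 0, 0, -10, 0, 0, 0],
    [0.5, 0, 0, 0, 0, 0, 0],
    [0.5, 0, 0, 0, 0, 0, 0],
    [0.5, 0, 0, 0, 0, 0, 0],
  ],
)

```text
time: 17.28
tcp_pos: [0.4584, -0.2496, 0.2648]
orientation: [0.999, -0.046, -0.002, -0.001]
force: [-0.0, -0.7, -0.3]
width: 0.749
```

```bash
python3 -c "
from v import *
p=eyes.read_camera('top')
print([[np.round(d['point'],4).tolist() for d in spotter.mark_of(p,t)[:1]] for t in('blue_center','loaded_center')])
s=arm.get_state();print(s['tcp_pos'],s['dq'].round(3))
print(arm.job_done())"
```

```text
[[[0.4647, -0.2483, 0.136]], [[0.6136, -0.2195, 0.1301]]]
[ 0.45823545 -0.24957916  0.26463079] [-0.     0.001  0.    -0.    -0.001  0.003  0.001]
the job is handed in; nothing more can be done
None
```

The blue cartridge is standing upright in the pocket of the empty carrier, released, and the job is handed in at about 17 s of the 38 s allowed. I lifted it straight up out of its well, carried it over, lowered it until it touched the floor of the pocket, opened the fingers and backed straight up.

**Last checks:**
- **Blue cartridge:** its centre is at about (0.461, −0.251, 0.133), where standing on the pocket floor puts it at z = 0.133. The picture after the retreat shows it upright and clear of the gripper.
- **Silver cartridge:** it is still at about (0.614, −0.221, 0.131), the same as at the start within the few millimetres the camera detections are good to.
- **Forces:** the wrist force stayed within about 3 N in every reading.

**What disagreed:**
- **Fingertip height:** in the pictures, the fingertips sat about 25 mm higher on the tool than the given TCP suggests. I grasped with the TCP lower to allow for this, and the grip held without slipping.
- **Touchdown force:** the force reading did not show contact at first. It rose to about +2.5 N shortly after, at the height I had predicted.

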